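Secure the recorder in its desk clamp

ROBOT

A 6-joint arm with a two-finger parallel gripper is mounted at the origin on the work surface. World frame = base frame: x ahead of the robot, y to its left, z up, the work surface at z = 0. Lengths are in m, angles in rad, forces in N, time in s.
With the tool pointing down it reaches from about 0.35 to 0.975 m from the base axis. Payload 4.9 kg.
Tool frame: the origin (TCP) lies at the very end of the fingers, on their centre line; the grasp point (between the pads) lies ctrl.grip_point_offset behind it (ctrl.grip_point_offset is the distance from the TCP to the grasp point, in m); z points along the fingers, y is the direction in which the jaws open and shut (so a half turn about z gives the same grasp; the last joint's range is limited). The gripper opens to 85 mm and grips with 20 to 120 N. Pads are 22 mm wide; open, the fingers measure 114 mm over their backs; the gripper's body (76 mm by 85 mm) begins 54 mm behind the grasp point. The pads swing forward as they close: fully open they stand 13 mm farther back than shut.
Start: joints at [-1.403, 0.053, 1.613, -0, 1.476, -0.119], TCP at [0.177, -0.599, 0.193] pointing down, gripper open.
Joint ranges: [-3.01, 3.01], [-1.01, 2.22], [0.06, 2.58], [-1.02, 4.17], [0.09, 2.62], [-3.14, 3.14]. Speed limits (rad/s): [2.57, 2.57, 3.14, 3.14, 3.14, 3.14].

INTERFACE

Orientations are given as a rotation vector (axis times angle).
In Python, from station import ctrl gives the robot as it stands. The module is installed in compiled form; this text tells all that it offers.
- The arm moves only by the shell command python3 -m creep 'ROWS' [FORCE]. ROWS is JSON, a list of rows, each a list of 5 numbers: the closure in counts, from 0 (fully open) to 255 (shut), then the shift along the tool's x, y, z in mm, then the turn about the tool's z in rad. A call has 1 to 12 rows; each row is the pose to reach, as a shift and turn from the pose commanded when the call began, along the tool's axes at that moment; what a row does not reach only later rows make up. A row lasts 1/12 s, in which the tool goes at most 41.7 mm and 7.16 degrees, less where a joint would pass 70% of its speed; a pose out of reach is approached as far as the arm can. A call with a gripper value outside its range is refused whole. The fingers move at their own pace and stop on an object; FORCE is the grip in N (left out, the last holds). Time passes only in rows, so rows that repeat a pose let the fingers close. It gives the time, the measured TCP pose, the force and the opening at its end, in the units of the state.
- ctrl.get_obs(): the state, without advancing time (a new reading comes with each control period).
- ctrl.get_image(name): name is "scene" or "top" or "wrist"; returns the picture (420x560x3 uint8, red, green, blue); there is no depth.
- ctrl.calibration(name): a dict with "fx", "fy", "cx", "cy" (pixels), "R" (3x3) and "t" (3): a world point X has camera coordinates R X + t. Camera axes: x right, y down, z forward; pixel columns grow to the right and rows downward; lengths in m; the calibration is good to about 2 mm. The wrist camera is an equidistant fisheye: a pixel r from the principal point sees the ray r / f radians off the axis. A picture is of the moment at which its call begins: read the wrist's pose just before it. calibration takes no time and is no camera call; for the wrist camera it gives the pose at the moment of the call.
- ctrl.finish_job(): hands the job in, once; it reports no verdict.
Trained networks look in the newest picture that a camera, given by its name, has taken for a name from the list of things; names that differ only in an ending like _2 or _b are one class to them, and where a whole thing is asked for, a point or a joint stands for the part that bears it (a point fixed in the world has none). Each returns a list of dicts, best first, with "conf" (0 to 1); they miss things now and then, are a little off and sometimes report something else, mostly with a low value. They report only what shows in the picture. A call takes as long as a camera call. They do not tell look-alikes from the thing itself.
- ctrl.boxes_of(camera, label): "rect" ([left, top, width, height] in pixels, round what is visible of it).
- ctrl.outline_of(camera, label): "mask" (420x560 bool, what is visible of it) and "rect" ([left, top, width, height] in pixels, round what is visible of it).
The state is a dict: "t": time; "q": joint angles; "dq": joint speeds; "effort": joint torques, N m; "tool_pos": TCP position; "tool_rot": TCP orientation; "contact_force": force on the tool from outside, world axes, zero at the start; "wrist_torque": the same for the moment, N m; "opening": finger opening in m.
Only numpy, scipy, OpenCV 4.12 (cv2) and the standard library are available. Lean on these libraries where they do the work, as an engineer would, in place of code of your own. Each camera call takes 0.05 s, during which the arm holds its last target. There are 200 camera calls.

TASK

Make the white recorder fast for sea: gently slide it along its rails until it is fully home against the back stop of the desk clamp. Then screw the clamp's T-handle down clockwise, half turn after half turn, until you feel the rubber foot meet the recorder, and give it about a quarter turn more so that it is held firmly but not crushed (half a turn would be far too much); let go and leave the book, the mouse and the bottle where they are.

Things in the scene. Friction and masses are not known exactly. Their poses are not given: they have to be found in the camera images.
- clamp: fixed desk clamp (all sizes here in mm); origin on the desk below the screw axis, x along the rails to the back stop, z up. Base plate 8 thick, x -165 to +80, 180 wide. Rails at y = +-66, 8 thick, tops 26 above the desk, x -140 to +65, leave the recorder 2 play a side. Back stop: face at x = +65, top 40 above the desk.
- bridge (a point): middle of the top face of the clamp's blue bridge, 106 above the desk, on the screw axis (axes as the clamp's). The bridge stands over the rails: 40 along x, 176 along y, underside 92 above the desk; a brass boss (32 across) rises 6 above this point and the T-screw passes down through it.
- home (a point): point fixed on the clamp, on the base plate: the recorder's origin lies here when it is home against the back stop (axes as the clamp's)
- recorder: white instrument case, 170 long (x) x 120 wide (y) x 50 high, about 0.55 kg, loose, standing on the base plate between the rails, where it slides easily (1 to 3 N); origin at the centre of its underside, x towards the back stop. It starts 20 to 50 short of home. Its front (-x) face is free to be pushed.
- thandle: T-handle of the screw: level round steel bar, 10 thick, 130 long, a black ball (16) on each end 67 from the axis; hub 24 across, 10 above the bar's centre line. Origin on the vertical screw axis at the bar's centre line, about 165 above the desk at the start; x along the bar, z up. Clockwise from above lowers handle and screw 12 per turn (1.91 per rad). It stays where it is left.
- bar_end (a point): centre of the ball on the +x end of the T-handle's bar, 67 from the axis. How the handle feels: about 0.28 N m in free run (5.6 N at 50 from the axis); after the foot touches the recorder this rises by about 0.16 N m per rad of turn. The foot touches after 0.4 to 1.25 turns.
- spindle: the screw's stem with its rubber foot (34 across), sinking with the handle without turning. Origin on the axis, 97 below the handle's origin. The foot is sprung (about 43 N per mm) and set differently each time: its underside is up to 4 above or below this origin, so where it touches must be felt. A quarter turn past touching presses about 130 N, a half turn 260 N; from above 145 N the let-go handle springs back.
- book: blue closed book, 158 x 208 x 40, lying flat on the desk; origin under its centre
- mouse: black computer mouse, 105 x 60 x 32; origin under its centre
- sanitiser: clear bottle with a blue cap, 54 mm across, 100 mm tall; origin under its centre
Mind the look-alikes: they are no part of the job. There is more than one size of the recorder; the one meant has the size given above.

How it is judged:
On the way, in this order (a step that is already met when the one before it is completed fails the run):
1. the recorder is fully home against the back stop (x of recorder in the frame of home above -0.003 m and linear speed of recorder below 0.01 m/s), for 0.2 s.
2. the foot presses firmly on the recorder (contact force between spindle and recorder above 50 N), for 0.2 s.
At the end, for the whole second after the job is handed in: The recorder stands within 3 mm of home against the back stop and at rest, the foot presses on it with more than 50 N (some 35 degrees of handle past touching or more), and the handle is still (all of step 1 and x of recorder in the frame of home below 0.003 m and contact force between spindle and recorder above 50 N and angular speed of thandle below 0.05 rad/s).
It fails at once if the foot crushes the recorder (over 260 N, about half a turn past touching) (contact force between spindle and recorder above 260 N).
It fails at once if the recorder is shoved with more than 40 N by the gripper or arm (contact force between any of the fingers, the arm and recorder above 40 N).
It fails at once if the book, the mouse or the bottle is moved by more than 20 mm (distance of any of book, mouse, sanitiser from where it was at the start of the episode above 0.02 m).
It fails at once if the bottle is knocked over (angle between sanitiser's own z axis and vertical above 0.4 rad).
It also fails if it takes over 72 s, if anything falls off the work surface, if the arm or the gripper's body presses on something with over 40 N, if the wrist force passes 120 N, or if a joint passes its speed limit or range.

## Working session

There is one attempt and no reset: what is moved stays moved. The work goes in short steps, Python scripts to look and compute and a shell command to move; the robot and the scene stay as the last step left them, time stands still between calls to the robot, and variables do not carry over. Pictures are saved under pics/ and viewed, about 8 in all and at most 12, crops included, and the job is handed in when it is done.

```bash
ls; mkdir -p pics
python3 - <<'E'
from station import ctrl
import cv2,numpy as np
o=ctrl.get_obs()
print({k:np.round(v,3) for k,v in o.items()}, ctrl.grip_point_offset)
a=ctrl.get_image("scene");b=ctrl.get_image("top")
cv2.imwrite("pics/s0.png",a[:,:,::-1]);cv2.imwrite("pics/t0.png",b[:,:,::-1])
for c in("scene","top"):
    k=ctrl.calibration(c);print(c,{x:np.round(y,3).tolist() for x,y in k.items()})
    for l in("recorder","thandle","clamp","bar_end","book","mouse","sanitiser"):
        print(c,l,[(d['rect'],round(d['conf'],2)) for d in ctrl.boxes_of(c,l)][:3])
E
```

```text
pics
{'t': np.float64(0.0), 'q': array([-1.403,  0.053,  1.614,  0.   ,  1.476, -0.119]), 'dq': array([ 0.001,  0.   ,  0.002,  0.   ,  0.   , -0.   ]), 'effort': array([-1.0000e-03, -3.9369e+01, -3.7018e+01, -0.0000e+00,  7.0000e-03,
       -0.0000e+00]), 'tool_pos': array([ 0.177, -0.599,  0.192]), 'tool_rot': array([-3.107, -0.449,  0.   ]), 'contact_force': array([-0.041,  0.017,  0.251]), 'wrist_torque': array([-0.002,  0.019,  0.002]), 'opening': np.float64(0.085)} 0.0187
scene {'fx': 446.085, 'fy': 446.085, 'cx': 277.553, 'cy': 208.305, 'R': [[0.468, 0.883, 0.017], [0.667, -0.341, -0.662], [-0.579, 0.321, -0.749]], 't': [-0.209, -0.242, 1.647]}
scene recorder [([273.1, 217.8, 68.9, 63.2], 0.93), ([139.4, 178.6, 97.9, 67.7], 0.92), ([288.0, 123.5, 52.1, 63.4], 0.55)]
scene thandle [([307.7, 208.2, 29.1, 39.8], 0.52)]
scene clamp [([259.4, 207.6, 95.4, 91.5], 0.95)]
scene bar_end [([303.2, 207.6, 35.6, 43.8], 0.54)]
scene book [([111.5, 263.8, 103.9, 93.0], 0.96)]
scene mouse [([372.5, 176.5, 30.9, 27.0], 0.76)]
scene sanitiser [([402.6, 240.6, 24.0, 32.0], 0.91)]
top {'fx': 529.768, 'fy': 529.768, 'cx': 277.033, 'cy': 210.639, 'R': [[-0.008, -1.0, 0.003], [-0.978, 0.007, -0.206], [0.206, -0.005, -0.978]], 't': [-0.006, 0.506, 1.687]}
top recorder [([243.4, 162.2, 51.5, 62.1], 0.87), ([305.1, 235.5, 82.0, 82.7], 0.85), ([152.5, 250.5, 85.5, 90.3], 0.57)]
top thandle [([232.4, 148.0, 69.9, 83.8], 0.73), ([260.5, 145.9, 5.2, 46.8], 0.61)]
top clamp [([234.9, 146.1, 71.6, 91.6], 0.94), ([142.0, 208.3, 24.8, 34.2], 0.72), ([259.1, 146.6, 10.9, 46.5], 0.67)]
top bar_end [([261.8, 146.4, 5.7, 46.1], 0.57)]
top book [([359.3, 169.1, 72.6, 59.6], 0.93)]
top mouse [([142.5, 212.1, 22.3, 28.8], 0.96), ([232.8, 146.6, 75.1, 88.5], 0.72)]
top sanitiser [([182.8, 136.3, 15.2, 14.8], 0.54)]
```

Run:
```python
import cv2,numpy as np
t=cv2.imread("pics/t0.png");s=cv2.imread("pics/s0.png")
A=cv2.resize(t[120:260,200:340],(700,700)[:2],interpolation=cv2.INTER_CUBIC)
cv2.imwrite("pics/t0c.png",cv2.resize(A,(600,600)))
cv2.imwrite("pics/s0c.png",cv2.resize(s[190:310,240:400],(800,600),interpolation=cv2.INTER_CUBIC))
```

```text
(no output)
```

View pics/t0.png

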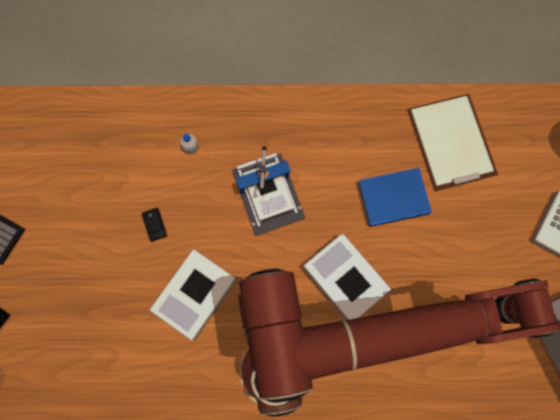

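View pics/t0c.png

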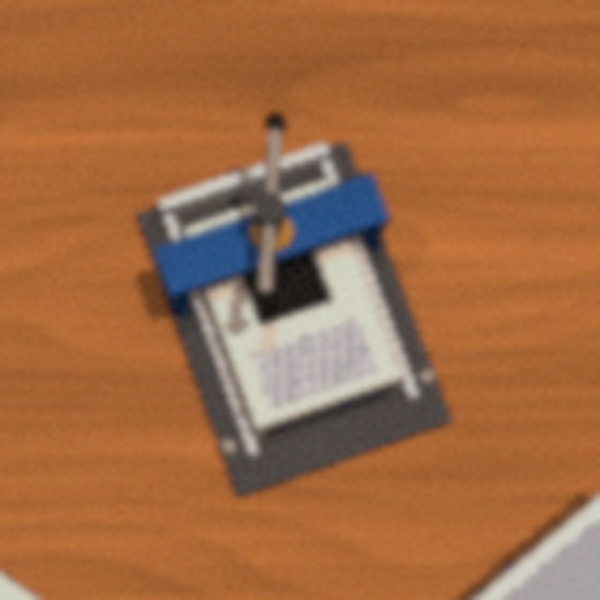

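View pics/s0c.png

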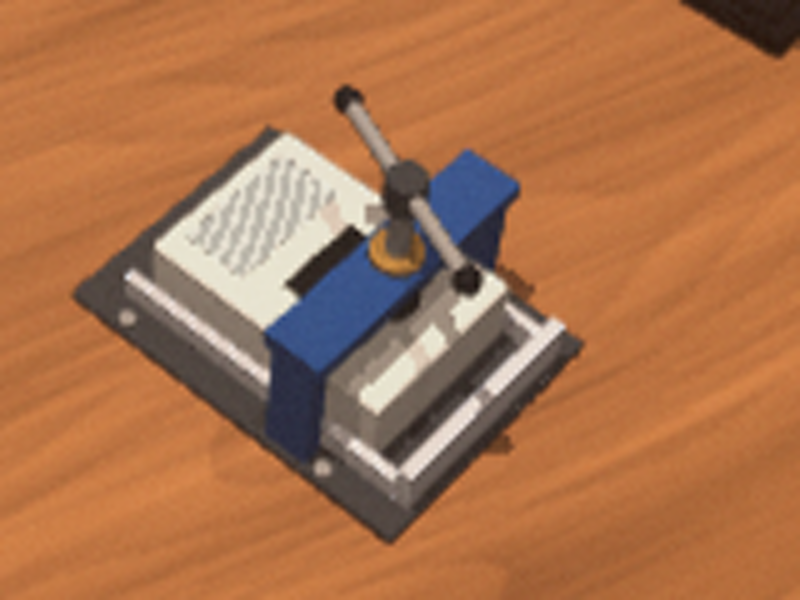

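The views show the clamp near the image centre (top px ~262,180). Its back stop faces away from the robot, and the bar lies roughly along world x. The two larger white cases are look-alikes. Next I fit poses from the keypoints.

```bash
cat > fit.py <<'E'
from station import ctrl
import numpy as np
from scipy.optimize import least_squares
def proj(c,X):
    k=ctrl.calibration(c);p=np.atleast_2d(X)@np.array(k["R"]).T+k["t"]
    return np.c_[k["fx"]*p[:,0]/p[:,2]+k["cx"],k["fy"]*p[:,1]/p[:,2]+k["cy"]]
T=lambda u:np.array(u)*140/600+[200,120]-0.38
S=lambda u:np.array(u)/5+[240,190]-0.4
top={(240,495):(-165,90,8),(450,420):(-165,-90,8),(138,215):(80,90,8),(155,250):(20,88,106),(378,178):(20,-88,106),(388,212):(-20,-88,106),(170,292):(-20,88,106)}
sc={(75,295):(-165,-90,8),(268,128):(-165,90,8),(583,347):(80,90,8),(390,542):(80,-90,8),(268,330):(-20,-88,106),(320,370):(20,-88,106),(520,187):(20,88,106),(470,152):(-20,88,106)}
def W(p,L):
    L=np.array(L)/1000;c,s=np.cos(p[2]),np.sin(p[2])
    return np.c_[p[0]+c*L[:,0]-s*L[:,1],p[1]+s*L[:,0]+c*L[:,1],L[:,2]]
def res(p):
    return np.r_[(proj("top",W(p,list(top.values())))-T(list(top))).ravel(),(proj("scene",W(p,list(sc.values())))-S(list(sc))).ravel()]
E
python3 - <<'E'
from fit import *
r=least_squares(res,[0.6,0,0.3],x_scale=[.01,.01,.1],loss="soft_l1");p=r.x
print(p,np.round(res(p),1))
# recorder x offset: top corners z=58
rt={(285,133):(-85,60,58),(155,243):(-85,-60,58),(375,410):(85,-60,58),(505,285):(85,60,58)}
tt={(258,430):(-85,60,58),(405,380):(-85,-60,58)}
def f(d):
    L=lambda D:np.array(list(D.values()))+[d[0],d[1],0]
    return np.r_[(proj("scene",W(p,L(rt)))-S(list(rt))).ravel(),(proj("top",W(p,L(tt)))-T(list(tt))).ravel()]
q=least_squares(f,[-40,0]);print("rec x,y in clamp",q.x,"home x=-20",np.round(f(q.x),1))
# bar
def g(a):
    e=np.array([np.cos(a[0]),np.sin(a[0])])*.067
    P=np.array([[p[0]+e[0],p[1]+e[1],a[1]],[p[0]-e[0],p[1]-e[1],a[1]]])
    return np.r_[(proj("scene",P)-S([(468,280),(348,97)])).ravel(),(proj("top",P)[0]-T((275,122)))]
h=least_squares(g,[0.1,.165]);print("bar ang,z",h.x,np.round(g(h.x),1))
for n,c,b in(("bottle","top",(190.4,143.7)),("mouse","top",(153.6,226)),("book","top",(395,199))):
    k=ctrl.calibration(c);R=np.array(k["R"]);d=R.T@[(b[0]-k["cx"])/k["fx"],(b[1]-k["cy"])/k["fy"],1];o=-R.T@k["t"];print(n,o-d*(o[2]-.03)/d[2])
E
```

```text
[0.61852316 0.03405351 0.33945589] [-0.5 -0.1  1.  -0.6 -0.5 -1.2 -0.3 -1.3 -1.1 -2.3  0.9  0.9  0.3  0.2
 -1.  -0.7  0.4 -0.7  0.4 -0.7  0.1 -0.1 -1.1  0.2 -0.1  0.8  0.5 -0.5
 -0.8 -1. ]
rec x,y in clamp [-45.6093989    0.47250198] home x=-20 [-0.1 -1.2 -1.5 -0.2  0.1  0.6  0.9 -0.4 -0.2 -0.2 -0.  -0.8]
bar ang,z [-0.05854329  0.16643529] [ 0.1 -0.1 -0.   0.3  0.3 -0.6]
bottle [0.74702905 0.28447267 0.03      ]
mouse [0.46222588 0.39871554 0.03      ]
book [ 0.54793407 -0.4046599   0.03      ]
```

```bash
cat > go.py <<'E'
# go.py cx cy(mm, clamp frame) z(mm) yaw(rad world, tool x) -> shift in tool axes, turn
import sys,numpy as np
from station import ctrl
from scipy.spatial.transform import Rotation as Ro
P=(0.6185,0.0340,0.3395)
def state():
    o=ctrl.get_obs();R=Ro.from_rotvec(o["tool_rot"]).as_matrix()
    d=o["tool_pos"][:2]-P[:2];c,s=np.cos(P[2]),np.sin(P[2])
    return o,R,np.array([c*d[0]+s*d[1],-s*d[0]+c*d[1]])*1e3,np.arctan2(R[1,0],R[0,0])
def show():
    o,R,cl,yaw=state()
    print("t%.2f clamp_xy %s z %.1f yaw %.3f q6 %.2f F %s M %s open %.1f"%(o["t"],np.round(cl,1),o["tool_pos"][2]*1e3,yaw,o["q"][5],np.round(o["contact_force"],1),np.round(o["wrist_torque"],3),o["opening"]*1e3))
if __name__=="__main__":
    show()
    if len(sys.argv)>4:
        o,R,cl,yaw=state();x,y,z,w=map(float,sys.argv[1:5]);c,s=np.cos(P[2]),np.sin(P[2])
        g=np.array([P[0]*1e3+c*x-s*y,P[1]*1e3+s*x+c*y,z])-o["tool_pos"]*1e3
        print("shift",np.round(R.T@g,1),"turn",round(yaw-w,3))
E
python3 go.py -203 0 200 1.91
```

```text
t0.80 clamp_xy [-627.5 -450.2] z 192.8 yaw 0.287 q6 -0.12 F [-0.8  0.3 -0.2] M [-0.009  0.042  0.021] open 85.2
shift [ 400.1 -472.    -7.2] turn -1.623
```

```bash
python3 -m creep '[[0,33,-39,-1,-0.12],[0,66,-78,-1,-0.24],[0,99,-117,-2,-0.36],[0,132,-156,-3,-0.48],[0,165,-195,-4,-0.6],[0,198,-234,-5,-0.72],[0,231,-273,-6,-0.84],[0,264,-312,-7,-0.96],[0,297,-351,-7,-1.08],[0,330,-390,-7,-1.2],[0,365,-430,-7,-1.32],[0,400,-472,-7,-1.44]]'; python3 go.py -203 0 200 1.91
```

```text
t: 1.8
tool_pos: [0.3793, -0.1403, 0.1999]
tool_rot: [2.034, 2.392, 0.001]
contact_force: [0.5, -1.1, 0.1]
opening: 0.0853
t1.80 clamp_xy [-283.6  -84.7] z 199.9 yaw 1.732 q6 -0.70 F [ 0.5 -1.1  0.1] M [-0.034 -0.053  0.044] open 85.3
shift [97.7 64.3 -0.1] turn -0.178
```

```bash
python3 -m creep '[[0,32,20,0,-0.1],[0,64,42,0,-0.178],[0,97,64,0,-0.178],[0,97,64,0,-0.178],[0,97,64,0,-0.178],[0,97,64,0,-0.178]]'; python3 go.py -203 0 25 1.91
python3 - <<'E'
from station import ctrl
import cv2
cv2.imwrite("pics/w1.png",ctrl.get_image("wrist")[:,:,::-1])
E
```

```text
t: 2.3
tool_pos: [0.4269, -0.0364, 0.1995]
tool_rot: [1.82, 2.56, -0.001]
contact_force: [-0.4, 0.8, 0.3]
opening: 0.0856
t2.30 clamp_xy [-204.1   -2.6] z 199.5 yaw 1.906 q6 -0.59 F [-0.4  0.8  0.3] M [-0.024 -0.015  0.02 ] open 85.6
shift [  2.7   1.1 174.5] turn -0.004
```

View pics/w1.png

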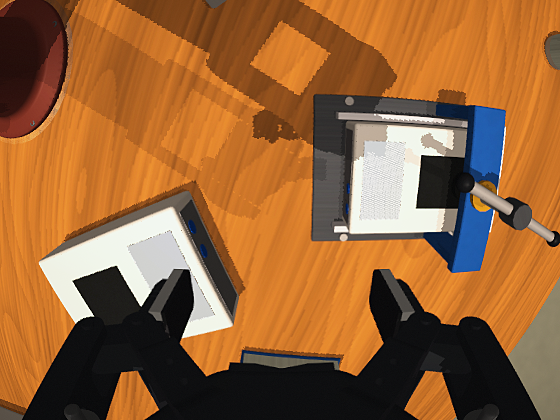

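```bash
cat > wp.py <<'E'
import numpy as np
from station import ctrl
from fit import W
def wproj(p,L,k=None):
    k=k or ctrl.calibration("wrist");X=W(p,L)@np.array(k["R"]).T+k["t"]
    th=np.arctan2(np.hypot(X[:,0],X[:,1]),X[:,2]);ph=np.arctan2(X[:,1],X[:,0])
    return np.c_[k["fx"]*th*np.cos(ph)+k["cx"],k["fy"]*th*np.sin(ph)+k["cy"]]
E
python3 - <<'E'
from wp import *
P=(0.6185,0.0340,0.3395)
L=[(-165,90,8),(-165,-90,8),(-20,88,106),(-20,-88,106),(-260,0,40),(-260,11,0),(-260,-11,0),(-146,0,38),(-130.6,60,58),(-130.6,-60,58),(0,0,175)]
for l,q in zip(L,wproj(P,L)):print(l,np.round(q))
E
```

```text
(-165, 90, 8) [316.  95.]
(-165, -90, 8) [313. 242.]
(-20, 88, 106) [477. 106.]
(-20, -88, 106) [453. 274.]
(-260, 0, 40) [230. 179.]
(-260, 11, 0) [235. 162.]
(-260, -11, 0) [235. 180.]
(-146, 0, 38) [335. 178.]
(-130.6, 60, 58) [355. 124.]
(-130.6, -60, 58) [349. 235.]
(0, 0, 175) [525. 219.]
```

The projected clamp corners fall within about 3 px of what the wrist picture shows: plate corners (316,95) and (313,242), recorder front (355,124) and (349,235). The space under both fingers is clear, so I descend.

```bash
python3 -m creep '[[0,3,1,30,0],[0,3,1,60,0],[0,3,1,90,0],[0,3,1,115,0],[0,3,1,140,0],[0,3,1,160,0],[0,3,1,172,0],[0,3,1,174,0],[0,3,1,174,0]]'; python3 go.py -162 0 25 1.91
```

```text
t: 3.1
tool_pos: [0.426, -0.0344, 0.0247]
tool_rot: [-1.824, -2.556, 0.001]
contact_force: [0.4, -0.0, 0.5]
opening: 0.0853
t3.10 clamp_xy [-204.3   -0.4] z 24.7 yaw 1.902 q6 -0.59 F [ 0.4 -0.   0.5] M [-0.035  0.036 -0.06 ] open 85.3
shift [ 0.7 42.3 -0.3] turn -0.008
```

```bash
python3 -m creep '[[0,0.7,4,0,0],[0,0.7,8,0,0],[0,0.7,11,0,0],[0,0.7,14,0,0],[0,0.7,17,0,0],[0,0.7,20,0,0],[0,0.7,23,0,0],[0,0.7,26,0,0],[0,0.7,28,0,0],[0,0.7,30,0,0],[0,0.7,32,0,0]]'; python3 go.py -162 0 25 1.91
python3 -m creep '[[0,0,1,0,0],[0,0,2,0,0],[0,0,3,0,0]]'; python3 go.py -162 0 25 1.91
```

```text
t: 4.02
tool_pos: [0.4571, -0.022, 0.0254]
tool_rot: [-1.821, -2.56, 0.0]
contact_force: [0.1, -0.3, 0.2]
opening: 0.0853
t4.02 clamp_xy [-170.9    1. ] z 25.4 yaw 1.905 q6 -0.55 F [ 0.1 -0.3  0.2] M [-0.006  0.019 -0.016] open 85.3
shift [-0.9  8.9  0.4] turn -0.005
t: 4.27
tool_pos: [0.4598, -0.0211, 0.0254]
tool_rot: [-1.821, -2.56, 0.0]
contact_force: [0.1, -0.2, 0.1]
opening: 0.0853
t4.27 clamp_xy [-167.9    0.9] z 25.4 yaw 1.905 q6 -0.54 F [ 0.1 -0.2  0.1] M [-0.004 -0.008 -0.015] open 85.3
shift [-0.9  5.9  0.4] turn -0.005
```

Run:
```python
from station import ctrl
import cv2
a=ctrl.get_image("scene");cv2.imwrite("pics/s2.png",cv2.resize(a[175:310,210:390],(800,600),interpolation=cv2.INTER_CUBIC)[:,:,::-1])
w=ctrl.get_image("wrist");cv2.imwrite("pics/w2.png",w[:,:,::-1])
```

```text
(no output)
```

View pics/w2.png

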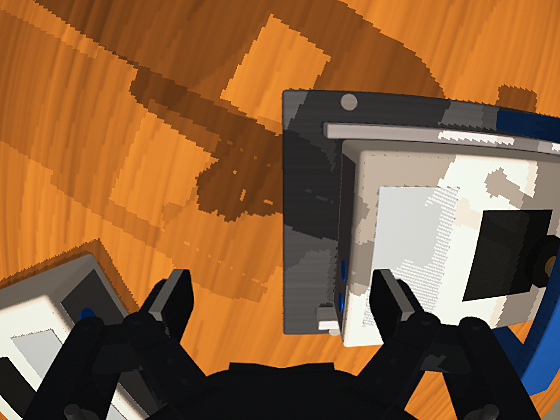

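Run:
```python
from wp import *
P=(0.6185,0.0340,0.3395)
L=[(-165,90,8),(-165,-90,8),(-140,66,26),(-130.6,60,58),(-130.6,-60,58),(-120,60,58),(-120,-60,58),(-125,0,38),(-111,0,38),(-111,-11,38),(-111,11,38),(-125,12,38),(-125,12,25),(-125,12,60)]
for l,q in zip(L,wproj(P,L)):print(l,np.round(q))
k=ctrl.calibration("wrist");print(np.round(-np.array(k["R"]).T@k["t"],3))
```

```text
(-165, 90, 8) [285.  92.]
(-165, -90, 8) [286. 337.]
(-140, 66, 26) [331. 134.]
(-130.6, 60, 58) [360. 154.]
(-130.6, -60, 58) [342. 351.]
(-120, 60, 58) [381. 154.]
(-120, -60, 58) [359. 350.]
(-125, 0, 38) [355. 251.]
(-111, 0, 38) [377. 250.]
(-111, -11, 38) [375. 267.]
(-111, 11, 38) [379. 233.]
(-125, 12, 38) [356. 232.]
(-125, 12, 25) [352. 224.]
(-125, 12, 60) [365. 249.]
[0.433 0.056 0.207]
```

View pics/s2.png

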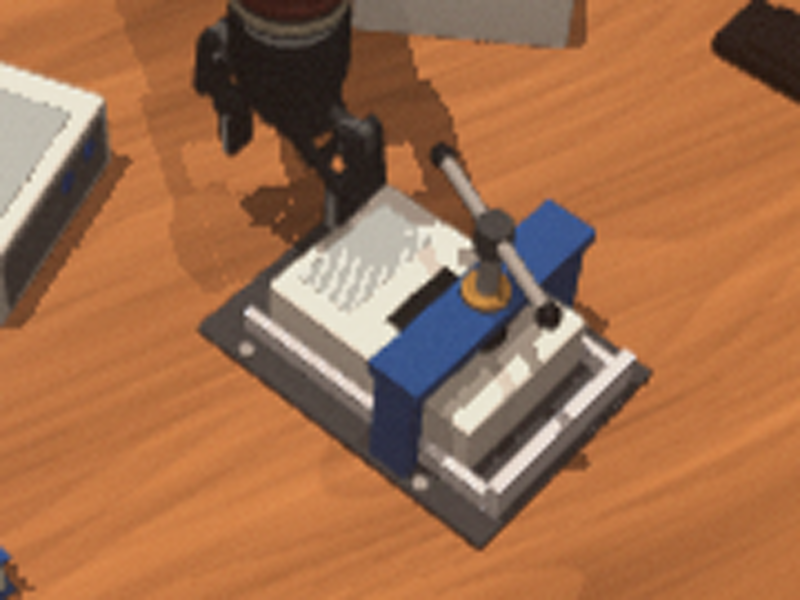

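```bash
python3 - <<'E'
from fit import *
P=(0.6185,0.0340,0.3395)
L=[(-125,0,38),(-111,0,38),(-118,0,60),(-118,0,80),(-118,0,100),(-218,0,38),(-218,0,60),(-218,0,80),(-168,0,98),(-130.6,60,58),(-130.6,60,8)]
for l,q in zip(L,proj("scene",W(P,L))):print(l,np.round((q-[210,175])*4.444))
E
python3 - <<'E'
from wp import *
P=(0.6185,0.0340,0.3395)
L=[(x,y,z) for x in(-125,-111) for y in(11,-11) for z in(38,60,80)]
for l,q in zip(L,wproj(P,L)):print(l,np.round(q))
E
```

```text
(-125, 0, 38) [330. 252.]
(-111, 0, 38) [345. 263.]
(-118, 0, 60) [339. 237.]
(-118, 0, 80) [340. 217.]
(-118, 0, 100) [341. 197.]
(-218, 0, 38) [230. 179.]
(-218, 0, 60) [229. 158.]
(-218, 0, 80) [229. 138.]
(-168, 0, 98) [284. 159.]
(-130.6, 60, 58) [384. 178.]
(-130.6, 60, 8) [380. 225.]
(-125, 11, 38) [356. 234.]
(-125, 11, 60) [365. 250.]
(-125, 11, 80) [375. 269.]
(-125, -11, 38) [353. 268.]
(-125, -11, 60) [361. 287.]
(-125, -11, 80) [369. 308.]
(-111, 11, 38) [379. 233.]
(-111, 11, 60) [391. 250.]
(-111, 11, 80) [403. 268.]
(-111, -11, 38) [375. 267.]
(-111, -11, 60) [385. 286.]
(-111, -11, 80) [396. 306.]
```

The wrist picture shows the recorder has not moved: its front edge is still at px ~(350,345). The forward finger appears above or right at the front edge, so the tip height is uncertain. I back off and shut the fingers to see where the tips really are.

```bash
python3 -m creep '[[0,0,-10,0,0],[128,0,-20,0,0],[255,0,-30,0,0],[255,0,-30,0,0],[255,0,-30,0,0],[255,0,-30,0,0],[255,0,-30,0,0],[255,0,-30,0,0],[255,0,-30,0,0],[255,0,-30,0,0],[255,0,-30,0,0],[255,0,-30,0,0]]' 40; python3 go.py
python3 - <<'E'
from wp import *
import cv2
k=ctrl.calibration("wrist");w=ctrl.get_image("wrist");cv2.imwrite("pics/w3.png",w[:,:,::-1])
from go import *
o,R,cl,yaw=state()
X=np.array([o["tool_pos"]+R@[dx,0,-b] for b in(0,.02,.04,.06) for dx in (0,.011)])
c=X@np.array(k["R"]).T+k["t"];th=np.arctan2(np.hypot(c[:,0],c[:,1]),c[:,2]);r=k["fx"]*th/np.hypot(c[:,0],c[:,1])
print(np.round(c[:,:2]*r[:,None]+[k["cx"],k["cy"]]))
E
```

```text
t: 5.37
tool_pos: [0.4315, -0.0309, 0.0254]
tool_rot: [-1.821, -2.56, 0.0]
contact_force: [-0.3, -0.5, 0.2]
opening: -0.0001
t5.37 clamp_xy [-198.     1.1] z 25.4 yaw 1.905 q6 -0.58 F [-0.3 -0.5  0.2] M [ 0.018 -0.03   0.109] open -0.1
[[281. 242.]
 [281. 225.]
 [281. 257.]
 [281. 239.]
 [281. 275.]
 [281. 255.]
 [281. 297.]
 [281. 276.]]
```

View pics/w3.png

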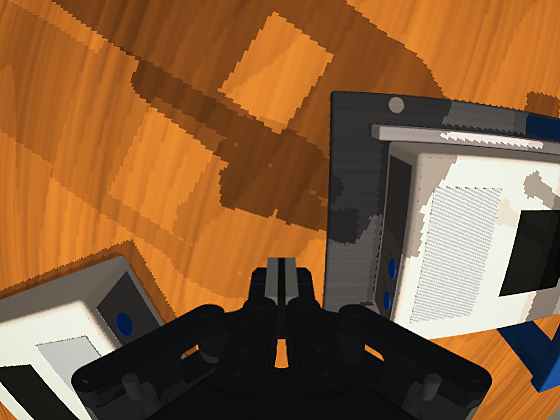

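The shut tips show at px (283,257). That is well short of the projected TCP (281,~230), so the real tips sit about 30–40 mm behind the stated TCP and the finger passed above the recorder. I back off, set a partial opening and feel my way lower.

```bash
python3 -m creep '[[105,0,-6,0,0],[105,0,-12,0,0],[105,0,-14,0,0],[105,0,-14,3,0],[105,0,-14,6,0],[105,0,-14,8,0],[105,0,-14,10,0],[105,0,-14,10,0]]' 40; python3 go.py
python3 -m creep '[[105,0,0,1.5,0],[105,0,0,3,0],[105,0,0,4.5,0],[105,0,0,6,0],[105,0,0,6,0]]'; python3 go.py
python3 -m creep '[[105,0,0,1.5,0],[105,0,0,3,0],[105,0,0,4.5,0],[105,0,0,6,0],[105,0,0,6,0]]'; python3 go.py
```

```text
t: 6.08
tool_pos: [0.4178, -0.0354, 0.0148]
tool_rot: [-1.821, -2.559, 0.001]
contact_force: [-0.2, 0.0, -1.1]
opening: 0.0504
t6.08 clamp_xy [-212.3    1.4] z 14.8 yaw 1.905 q6 -0.60 F [-0.2  0.  -1.1] M [-0.052 -0.002 -0.031] open 50.4
t: 6.5
tool_pos: [0.418, -0.0354, 0.0091]
tool_rot: [-1.821, -2.559, 0.0]
contact_force: [-0.0, -0.3, 0.2]
opening: 0.05
t6.50 clamp_xy [-212.2    1.3] z 9.1 yaw 1.905 q6 -0.60 F [-0.  -0.3  0.2] M [ 0.032  0.015 -0.007] open 50.0
t: 6.92
tool_pos: [0.4179, -0.0354, 0.003]
tool_rot: [-1.821, -2.559, 0.0]
contact_force: [-0.3, 0.1, 0.6]
opening: 0.0503
t6.92 clamp_xy [-212.2    1.3] z 3.0 yaw 1.905 q6 -0.60 F [-0.3  0.1  0.6] M [ 0.029  0.012 -0.031] open 50.3
```

```bash
python3 -m creep '[[105,0,3,0,0],[105,0,6,0,0],[105,0,9,0,0],[105,0,12,0,0],[105,0,15,0,0],[105,0,18,0,0],[105,0,21,0,0],[105,0,24,0,0]]'; python3 go.py
python3 -m creep '[[105,1,2,0,0],[105,1,4,0,0],[105,1,6,0,0],[105,1,8,0,0],[105,1,10,0,0],[105,1,12,0,0],[105,1,14,0,0],[105,1,16,0,0]]'; python3 go.py
python3 -m creep '[[105,0,2,0,0],[105,0,4,0,0],[105,0,6,0,0]]'; python3 go.py
```

```text
t: 7.58
tool_pos: [0.4412, -0.0275, 0.0034]
tool_rot: [-1.821, -2.56, 0.0]
contact_force: [-0.4, -0.1, -0.5]
opening: 0.0498
t7.58 clamp_xy [-187.6    1. ] z 3.4 yaw 1.905 q6 -0.57 F [-0.4 -0.1 -0.5] M [0.011 0.007 0.051] open 49.8
t: 8.25
tool_pos: [0.4559, -0.0214, 0.0035]
tool_rot: [1.821, 2.56, 0.0]
contact_force: [-0.1, -0.3, 1.2]
opening: 0.05
t8.25 clamp_xy [-171.8    1.9] z 3.5 yaw 1.905 q6 -0.54 F [-0.1 -0.3  1.2] M [-0.041 -0.042  0.002] open 50.0
t: 8.5
tool_pos: [0.4606, -0.0197, 0.0033]
tool_rot: [-1.82, -2.559, 0.003]
contact_force: [-5.1, -1.4, 3.0]
opening: 0.0502
t8.50 clamp_xy [-166.7    2. ] z 3.3 yaw 1.905 q6 -0.54 F [-5.1 -1.4  3. ] M [-0.161  0.502 -0.036] open 50.2
```

```bash
python3 -m creep '[[105,-0.5,1.5,0,0],[105,-1,3,0,0],[105,-1,4.5,0,0],[105,-1,6,0,0]]'; python3 go.py
python3 -m creep '[[105,0,1.5,0,0],[105,0,3,0,0],[105,0,4.5,0,0],[105,0,6,0,0]]'; python3 go.py
python3 - <<'E'
from station import ctrl
import cv2
w=ctrl.get_image("scene");cv2.imwrite("pics/s4.png",cv2.resize(w[175:310,210:390],(800,600),interpolation=cv2.INTER_CUBIC)[:,:,::-1])
E
```

```text
t: 8.83
tool_pos: [0.4672, -0.0185, 0.0032]
tool_rot: [-1.821, -2.559, 0.001]
contact_force: [-3.2, -1.4, 2.1]
opening: 0.0503
t8.83 clamp_xy [-160.1    0.9] z 3.2 yaw 1.905 q6 -0.53 F [-3.2 -1.4  2.1] M [-0.238  0.513  0.013] open 50.3
t: 9.17
tool_pos: [0.4731, -0.0164, 0.0033]
tool_rot: [-1.821, -2.56, 0.0]
contact_force: [-3.4, -1.2, 1.4]
opening: 0.0503
t9.17 clamp_xy [-153.9    0.9] z 3.3 yaw 1.905 q6 -0.53 F [-3.4 -1.2  1.4] M [-0.141  0.469 -0.   ] open 50.3
```

View pics/s4.png

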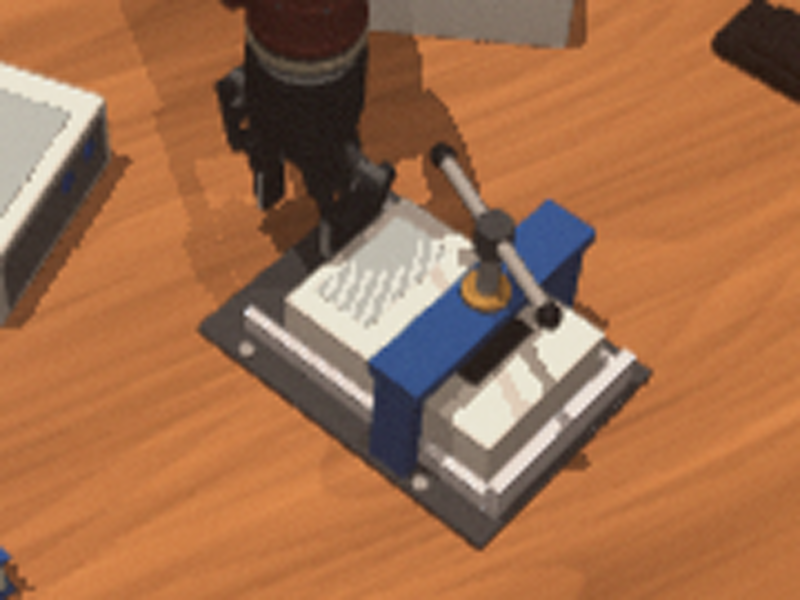

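The recorder slides with about 3.5 N, and only a narrow gap to the back stop remains (scene crop ~(560,420)). I continue in small steps until the force rises.

```bash
python3 -m creep '[[105,0,1.5,0,0],[105,0,3,0,0],[105,0,4.5,0,0],[105,0,6,0,0]]'|grep force; python3 go.py
python3 -m creep '[[105,0,1,0,0],[105,0,2,0,0]]'|grep force; python3 go.py
python3 -m creep '[[105,0,0.7,0,0],[105,0,1.4,0,0]]'|grep force;  python3 go.py
```

```text
contact_force: [-2.3, -0.5, 0.4]
t9.55 clamp_xy [-147.9    0.8] z 3.3 yaw 1.905 q6 -0.52 F [-2.3 -0.5  0.4] M [-0.134  0.418 -0.002] open 50.3
contact_force: [-2.8, -0.6, -0.1]
t9.72 clamp_xy [-145.9    0.8] z 3.3 yaw 1.905 q6 -0.52 F [-2.8 -0.6 -0.1] M [-0.155  0.461  0.023] open 50.4
contact_force: [-8.5, -3.6, 5.0]
t9.88 clamp_xy [-145.8    0.9] z 3.3 yaw 1.905 q6 -0.52 F [-8.5 -3.6  5. ] M [-0.399  1.274 -0.026] open 49.8
```

```bash
python3 -m creep '[[105,0,0.6,0,0],[105,0,0.6,0,0],[105,0,0.6,0,0]]'|grep force; python3 go.py
python3 - <<'E'
from station import ctrl
import cv2
w=ctrl.get_image("scene");cv2.imwrite("pics/s5.png",cv2.resize(w[200:300,240:370],(780,600),interpolation=cv2.INTER_CUBIC)[:,:,::-1])
E
```

```text
contact_force: [-9.8, -2.9, 5.8]
t10.13 clamp_xy [-145.8    0.9] z 3.3 yaw 1.905 q6 -0.52 F [-9.8 -2.9  5.8] M [-0.44   1.387  0.021] open 50.2
```

View pics/s5.png

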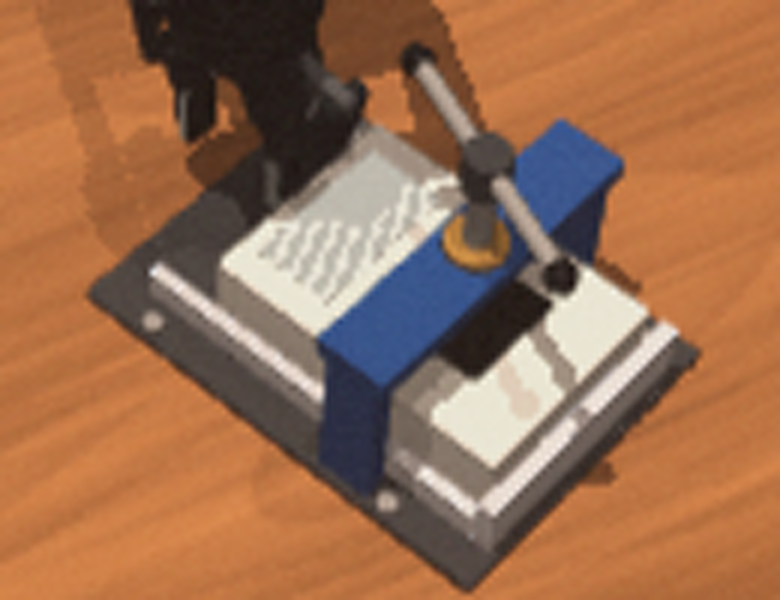

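Run:
```python
from fit import *
P=(0.6185,0.0340,0.3395)
for d in(0,-4):
  L=[(65+d,-60,58),(65+d,60,58),(-105+d,-60,58)]
  print(d,np.round((proj("scene",W(P,L))-[240,200]+.4)*6))
```

```text
0 [[494. 469.]
 [654. 311.]
 [216. 260.]]
-4 [[487. 464.]
 [648. 306.]
 [209. 256.]]
```

The recorder is home: its back corner at px (495,470) matches the predicted (494,469). Now I retreat and lift, and estimate the real tip height from that picture.

```bash
python3 -m creep '[[105,0,-5,0,0],[105,0,-15,0,0],[105,0,-30,-10,0],[80,0,-35,-45,0],[80,0,-35,-80,0],[60,0,-35,-120,0],[40,0,-35,-160,0],[40,0,-35,-200,0],[40,0,-35,-225,0],[40,0,-35,-225,0]]'; python3 go.py 0 0 220 2.6
python3 - <<'E'
from fit import *
P=(0.6185,0.0340,0.3395)
L=[(x,y,z) for x in (-171,-185) for y in (-11,11) for z in (20,40,60)]
for l,q in zip(L,proj("scene",W(P,L))):print(l,np.round((q-[240,200]+.4)*6))
E
```

```text
t: 11.02
tool_pos: [0.4531, -0.0255, 0.2368]
tool_rot: [1.813, 2.549, 0.01]
contact_force: [0.4, 0.8, 1.1]
opening: 0.0719
t11.02 clamp_xy [-175.8   -1. ] z 236.8 yaw 1.905 q6 -0.55 F [0.4 0.8 1.1] M [-0.07  -0.009  0.019] open 71.9
shift [  2.1 175.5  19.2] turn -0.695
(-171, -11, 20) [185. 178.]
(-171, -11, 40) [185. 153.]
(-171, -11, 60) [185. 127.]
(-171, 11, 20) [214. 153.]
(-171, 11, 40) [215. 128.]
(-171, 11, 60) [215. 102.]
(-185, -11, 20) [165. 163.]
(-185, -11, 40) [164. 138.]
(-185, -11, 60) [164. 112.]
(-185, 11, 20) [194. 139.]
(-185, 11, 40) [194. 113.]
(-185, 11, 60) [195.  88.]
```

```bash
python3 -m creep '[[40,1,30,0,-0.1],[40,2,60,0,-0.2],[40,2,90,0,-0.3],[40,2,120,0,-0.355],[40,2,145,0,-0.355],[40,2,165,0,-0.355],[40,2,175,0,-0.355],[40,2,175.5,0,-0.355],[40,2,175.5,0,-0.355]]'|tail -1; python3 go.py 0 0 220 2.26
python3 - <<'E'
from wp import *
import cv2
k=ctrl.calibration("wrist");w=ctrl.get_image("wrist");cv2.imwrite("pics/w6.png",w[:,:,::-1])
P=(0.6185,0.0340,0.3395);b=-0.058-P[2];c,s=67*np.cos(b),67*np.sin(b)
L=[(0,0,175),(c,s,165),(-c,-s,165),(0,0,112),(-20,88,106),(-20,-88,106),(20,88,106),(20,-88,106),(65,-60,58)]
for l,q in zip(L,wproj(P,L,k)):print(np.round(l),np.round(q))
E
```

```text
opening: 0.0721
t11.77 clamp_xy [-4.   2.1] z 227.8 yaw 2.260 q6 -0.75 F [ 0.5 -0.3  1.1] M [0.098 0.009 0.022] open 72.1
shift [-3.3  3.1  7.8] turn -0.0
[  0   0 175] [285. 218.]
[ 62. -26. 165.] [342. 263.]
[-62.  26. 165.] [221. 157.]
[  0   0 112] [285. 195.]
[-20  88 106] [297. 100.]
[-20 -88 106] [238. 263.]
[ 20  88 106] [337. 115.]
[ 20 -88 106] [274. 274.]
[ 65 -60  58] [318. 246.]
```

View pics/w6.png

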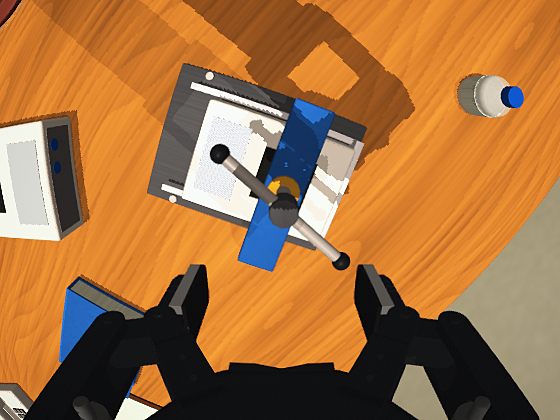

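The hub appears at px (285,210) and the balls at (219,154) and (341,261), within 2–3 px of prediction (9 pictures so far). I centre on the axis and descend with force checks.

```bash
python3 -m creep '[[40,-2,3,8,0],[40,-2,3,30,0],[40,-2,3,50,0],[40,-2,3,70,0],[40,-2,3,82,0],[40,-2,3,85,0],[40,-2,3,85,0]]'|tail -2; python3 go.py 0 0 113 2.26
python3 -m creep '[[40,0,0,5,0],[40,0,0,10,0],[40,0,0,15,0],[40,0,0,18,0],[40,0,0,18,0]]'|tail -2; python3 go.py 0 0 113 2.26
```

```text
contact_force: [-0.4, 0.3, 0.6]
opening: 0.072
t12.40 clamp_xy [-1.   1.3] z 142.3 yaw 2.260 q6 -0.75 F [-0.4  0.3  0.6] M [-0.063 -0.033  0.022] open 72.0
shift [-1.6  0.5 29.3] turn -0.0
contact_force: [-0.7, -0.4, -0.4]
opening: 0.072
t12.82 clamp_xy [-0.4  1.3] z 124.6 yaw 2.260 q6 -0.75 F [-0.7 -0.4 -0.4] M [0.03  0.04  0.016] open 72.0
shift [-1.4 -0.1 11.6] turn -0.0
```

```bash
python3 -m creep '[[40,0,0,4,0],[40,0,0,8,0],[40,0,0,11,0],[40,0,0,11,0]]'|tail -2; python3 go.py 0 0 113 2.26
python3 -m creep '[[40,0,0,0,0.08],[40,0,0,0,0.16],[40,0,0,0,0.24],[40,0,0,0,0.32],[40,0,0,0,0.40]]'>/dev/null; python3 go.py
python3 -m creep '[[40,0,0,0,0.08],[40,0,0,0,0.16],[40,0,0,0,0.24],[40,0,0,0,0.32],[40,0,0,0,0.40]]'>/dev/null; python3 go.py
```

```text
contact_force: [0.0, 0.6, -0.1]
opening: 0.0719
t13.15 clamp_xy [-0.6  1.4] z 113.3 yaw 2.260 q6 -0.75 F [ 0.   0.6 -0.1] M [-0.039  0.03   0.035] open 71.9
shift [-1.5  0.   0.3] turn -0.0
t13.57 clamp_xy [0.  0.8] z 114.6 yaw 1.857 q6 -0.35 F [ 0.2 -0.5 -0.8] M [-0.148  0.07   0.28 ] open 71.9
t13.98 clamp_xy [-0.5  0.3] z 113.9 yaw 1.457 q6 0.05 F [-0.1 -3.1 -1.5] M [-0.51  -0.042  0.277] open 71.9
```

The torque reads 0.28 N·m, so the wrench works. I continue the stroke, sinking about 1.9 mm per rad.

```bash
for i in 1; do
python3 -m creep '[[40,0,0,0.2,0.1],[40,0,0,0.4,0.2],[40,0,0,0.6,0.3],[40,0,0,0.8,0.4],[40,0,0,1,0.5],[40,0,0,1.2,0.6]]'>/dev/null; python3 go.py; done
python3 -m creep '[[40,0,0,0.2,0.1],[40,0,0,0.4,0.2],[40,0,0,0.6,0.3],[40,0,0,0.8,0.4],[40,0,0,1,0.5],[40,0,0,1.2,0.6]]'>/dev/null; python3 go.py
python3 -m creep '[[40,0,0,0.2,0.1],[40,0,0,0.4,0.2],[40,0,0,0.6,0.3],[40,0,0,0.8,0.4]]'>/dev/null; python3 go.py
python3 -m creep '[[40,0,0,0.2,0.1],[40,0,0,0.4,0.2],[40,0,0,0.6,0.3],[40,0,0,0.8,0.4]]'>/dev/null; python3 go.py
```

```text
t14.48 clamp_xy [-1.5 -0.1] z 112.7 yaw 0.855 q6 0.65 F [-2.7 -5.5  0.3] M [-0.777  0.426  0.291] open 72.0
t14.98 clamp_xy [-2.5  0.2] z 111.4 yaw 0.255 q6 1.25 F [-7.5 -5.7  2. ] M [-0.729  1.032  0.289] open 72.0
t15.32 clamp_xy [-2.4  1.2] z 110.4 yaw -0.144 q6 1.65 F [-6.4 -3.   1.6] M [-0.298  1.056  0.287] open 72.2
t15.65 clamp_xy [-2.2  1.6] z 109.6 yaw -0.544 q6 2.05 F [-6.2 -1.1  1.6] M [-0.185  0.965  0.248] open 72.0
```

```bash
python3 -m creep '[[40,0,0,0.2,0.1],[40,0,0,0.4,0.2],[40,0,0,0.6,0.3]]'>/dev/null; python3 go.py
python3 -m creep '[[40,0,0,0.2,0.1],[40,0,0,0.4,0.2],[40,0,0,0.6,0.3]]'>/dev/null; python3 go.py
python3 -m creep '[[40,0,0,0.2,0.1],[40,0,0,0.4,0.2],[40,0,0,0.6,0.3]]'>/dev/null; python3 go.py
```

```text
t15.90 clamp_xy [-2.1  1.8] z 109.1 yaw -0.844 q6 2.35 F [-4.1  0.4  0.9] M [-0.038  0.724  0.244] open 71.9
t16.15 clamp_xy [-1.9  1.8] z 108.5 yaw -1.144 q6 2.65 F [-4.4 -0.3  1.7] M [-0.04   0.847  0.337] open 72.0
t16.40 clamp_xy [-1.9  1.8] z 107.9 yaw -1.444 q6 2.95 F [-5.7 -0.4  1.9] M [-0.03   0.953  0.288] open 72.1
```

The torque is still at free-run level after about 0.54 turn. I back off, lift and re-grip half a turn back.

```bash
python3 -m creep '[[40,0,0,0,-0.1],[40,0,0,0,-0.2],[40,0,0,-15,-0.2],[40,0,0,-35,-0.2],[40,0,0,-35,-0.32],[40,0,0,-35,-0.44],[40,0,0,-35,-0.56],[40,0,0,-35,-0.68],[40,0,0,-35,-0.8],[40,0,0,-35,-0.92],[40,0,0,-35,-1.04],[40,0,0,-35,-1.16]]' >/dev/null
python3 -m creep '[[40,0,0,0,-0.12],[40,0,0,0,-0.24],[40,0,0,0,-0.36],[40,0,0,0,-0.48],[40,0,0,0,-0.6],[40,0,0,0,-0.72],[40,0,0,0,-0.84],[40,0,0,0,-0.96],[40,0,0,0,-1.08],[40,0,0,0,-1.2],[40,0,0,0,-1.2]]' >/dev/null
python3 -m creep '[[40,0,0,0,-0.12],[40,0,0,0,-0.24],[40,0,0,0,-0.36],[40,0,0,0,-0.48],[40,0,0,0,-0.6],[40,0,0,0,-0.72],[40,0,0,0,-0.84],[40,0,0,0,-0.96],[40,0,0,0,-1.08],[40,0,0,0,-1.08],[40,0,0,0,-1.08]]' >/dev/null
python3 go.py -3 1.5 105 2.0
```

```text
t19.23 clamp_xy [0.  1.1] z 143.7 yaw 1.995 q6 -0.49 F [-1.2 -0.7  0.9] M [-0.02  -0.002  0.007] open 71.9
shift [ 0.6 -3.  38.7] turn -0.005
```

```bash
python3 -m creep '[[40,0.6,-3,10,0],[40,0.6,-3,20,0],[40,0.6,-3,28,0],[40,0.6,-3,34,0],[40,0.6,-3,38,0],[40,0.6,-3,38.5,0],[40,0.6,-3,38.5,0]]'>/dev/null; python3 go.py
python3 -m creep '[[40,0,0,0,0.08],[40,0,0,0,0.16],[40,0,0,0,0.24],[40,0,0,0,0.32],[40,0,0,0,0.40]]'>/dev/null; python3 go.py
python3 -m creep '[[40,0,0,0.2,0.1],[40,0,0,0.4,0.2],[40,0,0,0.6,0.3]]'>/dev/null; python3 go.py
python3 -m creep '[[40,0,0,0.2,0.1],[40,0,0,0.4,0.2],[40,0,0,0.6,0.3]]'>/dev/null; python3 go.py
```

```text
t19.82 clamp_xy [-3.2  1.5] z 104.6 yaw 2.000 q6 -0.49 F [ 0.8  0.4 -0.8] M [-0.024  0.034 -0.046] open 72.1
t20.23 clamp_xy [-2.2  1.8] z 105.8 yaw 1.596 q6 -0.09 F [ 1.2  2.5 -1. ] M [ 0.313 -0.093  0.314] open 72.2
t20.48 clamp_xy [-2.1  1.9] z 105.3 yaw 1.296 q6 0.21 F [ 1.1  1.9 -0.9] M [ 0.36  -0.138  0.32 ] open 72.2
t20.73 clamp_xy [-2.1  1.9] z 104.7 yaw 0.996 q6 0.51 F [ 0.3  1.5 -0.8] M [ 0.409 -0.145  0.27 ] open 71.8
```

```bash
python3 -m creep '[[40,0,0,0.2,0.1],[40,0,0,0.4,0.2],[40,0,0,0.5,0.25]]'>/dev/null; python3 go.py
python3 -m creep '[[40,0,0,0.2,0.1],[40,0,0,0.4,0.2],[40,0,0,0.5,0.25]]'>/dev/null; python3 go.py
python3 -m creep '[[40,0,0,0.2,0.1],[40,0,0,0.4,0.2],[40,0,0,0.5,0.25]]'>/dev/null; python3 go.py
python3 -m creep '[[40,0,0,0.2,0.1],[40,0,0,0.4,0.2],[40,0,0,0.5,0.25]]'>/dev/null; python3 go.py
```

```text
t20.98 clamp_xy [-2.   1.9] z 104.2 yaw 0.747 q6 0.76 F [ 0.8  2.4 -0.5] M [ 0.34  -0.222  0.302] open 71.8
t21.23 clamp_xy [-1.9  1.9] z 103.8 yaw 0.497 q6 1.01 F [1.5 1.6 0.1] M [ 0.385 -0.258  0.3  ] open 71.6
t21.48 clamp_xy [-1.9  1.8] z 103.4 yaw 0.247 q6 1.26 F [1.6 2.6 0.3] M [ 0.363 -0.17   0.332] open 72.1
t21.73 clamp_xy [-1.8  1.8] z 103.0 yaw -0.003 q6 1.51 F [ 1.3  2.5 -0.1] M [ 0.293 -0.196  0.405] open 71.8
```

```bash
python3 -m creep '[[40,0,0,0.15,0.08],[40,0,0,0.3,0.15]]'>/dev/null; python3 go.py
python3 -m creep '[[40,0,0,0.15,0.08],[40,0,0,0.3,0.15]]'>/dev/null; python3 go.py
python3 -m creep '[[40,0,0,0.15,0.08],[40,0,0,0.3,0.15]]'>/dev/null; python3 go.py
```

```text
t21.90 clamp_xy [-1.8  1.8] z 102.7 yaw -0.153 q6 1.66 F [0.4 2.3 0.1] M [ 0.274 -0.215  0.42 ] open 72.3
t22.07 clamp_xy [-1.8  1.8] z 102.5 yaw -0.303 q6 1.81 F [2.2 2.1 0.1] M [ 0.261 -0.2    0.409] open 72.2
t22.23 clamp_xy [-1.7  1.7] z 102.2 yaw -0.452 q6 1.96 F [0.9 2.3 0. ] M [ 0.274 -0.155  0.555] open 72.0
```

```bash
python3 -m creep '[[40,0,0,0.1,0.05]]'>/dev/null; python3 go.py
python3 -m creep '[[40,0,0,0.1,0.05]]'>/dev/null; python3 go.py
python3 -m creep '[[40,0,0,0.1,0.05]]'>/dev/null; python3 go.py
python3 -m creep '[[40,0,0,0.05,0.02]]'>/dev/null; python3 go.py
python3 -m creep '[[40,0,0,0.05,0.02]]'>/dev/null; python3 go.py
```

```text
t22.32 clamp_xy [-1.7  1.7] z 102.1 yaw -0.502 q6 2.01 F [1.3 1.7 0.1] M [ 0.27  -0.171  0.496] open 71.9
t22.40 clamp_xy [-1.7  1.7] z 102.1 yaw -0.551 q6 2.06 F [ 2.2  2.5 -0. ] M [ 0.277 -0.11   0.473] open 71.7
t22.48 clamp_xy [-1.7  1.7] z 102.0 yaw -0.601 q6 2.11 F [1.  1.8 1. ] M [ 0.258 -0.149  0.47 ] open 72.1
t22.57 clamp_xy [-1.8  1.7] z 101.9 yaw -0.620 q6 2.13 F [1.4 2.2 1.6] M [ 0.283 -0.18   0.507] open 72.1
t22.65 clamp_xy [-1.8  1.7] z 101.8 yaw -0.640 q6 2.15 F [2.1 1.8 1.3] M [ 0.428 -0.228  0.557] open 72.0
```

Run:
```python
import numpy as np
from scipy.optimize import least_squares
y=np.array([1.596,1.296,.996,.747,.497,.247,-.003,-.153,-.303,-.452,-.502,-.551,-.601,-.62,-.64])
m=np.array([.314,.32,.27,.302,.3,.332,.405,.42,.409,.555,.496,.473,.47,.507,.557])
for s in (.15,.16,.17):
    f=lambda p:p[0]+s*np.maximum(p[1]-y,0)-m
    r=least_squares(f,[.29,.6]);C=np.linalg.inv(r.jac.T@r.jac)*np.var(r.fun)
    print(s,r.x,np.sqrt(np.diag(C)),"past",r.x[1]+.64)
r=least_squares(lambda p:p[0]+p[2]*np.maximum(p[1]-y,0)-m,[.29,.6,.16]);print(r.x)
```

```text
0.15 [0.3015     0.69415151] [0.0166109  0.12931569] past 1.3341515140884255
0.16 [0.3015     0.63326137] [0.01595365 0.11643657] past 1.2732613720328816
0.17 [0.3015     0.57953475] [0.01542835 0.10597899] past 1.219534753246428
[0.3012     0.42659517 0.20550866]
```

The foot touched at about yaw 0.63, so the handle is about 1.27 ± 0.12 rad past touching. I add 0.1 rad, let go and lift clear.

```bash
python3 -m creep '[[40,0,0,0.1,0.05],[40,0,0,0.2,0.1],[40,0,0,0.2,0.1]]'>/dev/null; python3 go.py
python3 -m creep '[[40,0,0,0,-0.08],[40,0,0,0,-0.16],[40,0,0,0,-0.25],[40,0,0,0,-0.25]]'>/dev/null; python3 go.py
python3 -m creep '[[40,0,0,-10,0],[40,0,0,-30,0],[40,0,0,-60,0],[40,0,0,-90,0],[40,0,0,-110,0],[40,0,0,-120,0],[40,0,0,-120,0]]'>/dev/null; python3 go.py
python3 - <<'E'
from station import ctrl
import cv2
a=ctrl.get_image("scene");cv2.imwrite("pics/s7.png",cv2.resize(a[170:320,200:400],(800,600),interpolation=cv2.INTER_CUBIC)[:,:,::-1])
E
```

```text
t22.90 clamp_xy [-1.8  1.6] z 101.6 yaw -0.740 q6 2.25 F [2.1 3.2 2.8] M [ 0.468 -0.31   0.322] open 72.0
t23.23 clamp_xy [-3.6  1.1] z 100.2 yaw -0.489 q6 1.99 F [-0.6  0.2 -0.3] M [0.023 0.039 0.007] open 71.9
t23.82 clamp_xy [-1.5  0.6] z 224.6 yaw -0.492 q6 2.00 F [0.1 0.1 0.4] M [-0.023 -0.012 -0.009] open 71.8
```

View pics/s7.png

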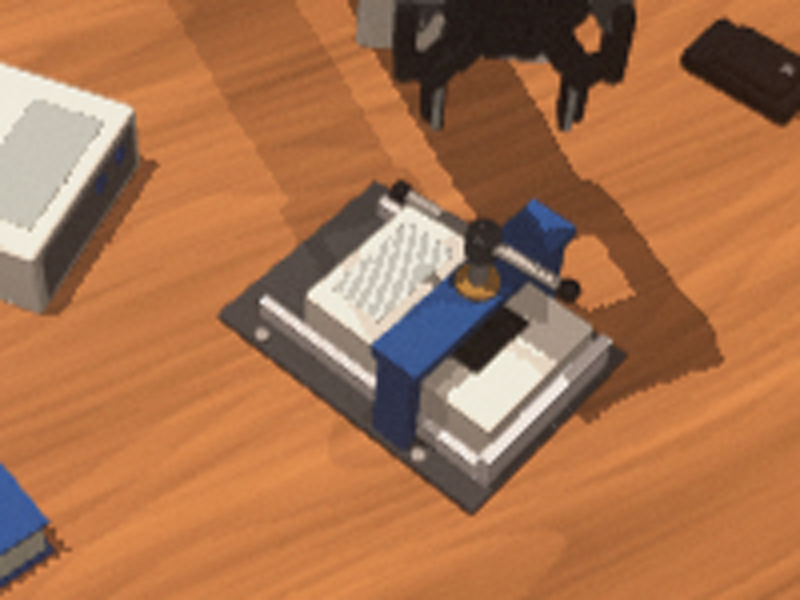

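The handle is released and lower, with balls at crop (402,192) and (570,288). The recorder is flush to the stop. I verify the bar's angle and height, and that the other things have not moved.

```bash
python3 - <<'E'
from fit import *
u=np.array([(570,288),(402,192)])/4+[200,170]-.4
for p in((0.6185,.034),(0.6185-.002,.034)):
    g=lambda a:(proj("scene",np.array([[p[0]+s*.067*np.cos(a[0]),p[1]+s*.067*np.sin(a[0]),a[1]] for s in(1,-1)]))-u).ravel()
    h=least_squares(g,[.4,.155],x_scale=[.1,.01]);print(h.x,np.round(g(h.x),1))
P=(0.6185,0.0340,0.3395);L=[(65,-60,58),(65,60,58)]
print(np.round((proj("scene",W(P,L))-[200,170]+.4)*4))
for c in("scene","top"):
    ctrl.get_image(c)
    for l in("book","mouse","sanitiser"):print(c,l,[(d['rect'],round(d['conf'],2)) for d in ctrl.boxes_of(c,l)][:1])
E
python3 go.py
```

```text
[0.43664297 0.15591157] [-0.1  0.1 -0.3 -0.1]
[0.43697187 0.15398291] [-0.6 -0.  -0.7 -0.2]
[[489. 433.]
 [596. 327.]]
scene book [([110.7, 262.0, 104.5, 93.8], 0.88)]
scene mouse [([372.6, 177.1, 31.8, 23.2], 0.75)]
scene sanitiser [([404.2, 238.3, 23.4, 32.3], 0.79)]
top book [([359.7, 169.5, 71.7, 57.4], 0.74)]
top mouse [([142.6, 209.5, 24.2, 32.3], 0.73)]
top sanitiser [([183.0, 137.3, 18.6, 13.6], 0.63)]
t24.27 clamp_xy [-3.5  1.7] z 219.2 yaw -0.490 q6 2.00 F [ 0.  -0.4  0.6] M [ 0.036 -0.005 -0.013] open 72.2
```

```bash
python3 -c "
from station import ctrl
print(ctrl.finish_job())"; python3 go.py
```

```text
the job is handed in; nothing more can be done
None
the job is handed in; nothing more can be done
```

I slid the recorder home against the back stop and screwed the clamp down to about 1.37 rad past touching. Then I let go and handed the job in at about 24 s; no verdict was given.

**Recorder home:** I pushed it along the rails with about 3.5 N until the force jumped to about 10 N with no further movement. In the last picture its back corners sit within about 1 px of the predicted home position.

**Screw:** I turned the handle in two strokes, about 5.8 rad (0.93 turn) in all. Torque ran at about 0.29 N·m when free and rose to about 0.5 N·m. My estimate is 1.37 ± 0.12 rad past touching, or about 112 N. I had no direct reading of that force.

**Final checks:** The released handle stood at 0.44 rad, against about 0.39 rad predicted, so it did not spring back noticeably. The book, mouse and bottle were still in place in both cameras, within detector noise.

**What disagreed:**
- The fingertips sat about 35–45 mm behind the stated TCP. My first push passed above the recorder without touching it, so I repeated it lower.
- The torque noise was about ±0.03 N·m. With the slope left free, the same fit gives about 0.2 rad less past touching, or roughly 95 N.
- The last torque reading, taken while holding still, had dropped to 0.32 N·m. I put this down to the drive relaxing at rest.

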